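Set up the upward-looking inspection camera

TASK

Set up the inspection camera on this bench, in this order: lower the black two-hole carrier plate onto the aluminium base so that both pins come up through its holes and it lies flush; stand the camera, lens up, on the plate, centred between the two pins; and lay the white ring light flat on the camera body, around the lens. Last, set the small grey light driver box upright on the bench midway between the base and the power supply, in line with them. Leave the solder spool, jar, can and wooden block where they are, and let go of everything.

Things in the scene. Friction and masses are not known exactly. Their poses are not given: they have to be found in the camera images.
- plate_mid (a point): Carrier plate: black plastic bar, 120 (its x) x 52 (its y) x 12 mm thick, lying flat, with two vertical through holes 11.5 mm in diameter on its x axis, 45 mm either side of the centre (90 mm apart). Same either way round. Point: its centre, 6 mm above its underside. About 0.12 kg. Grasp it across the 52 mm width, near the middle.
- camera_mid (a point): Inspection camera: dark metal cube-like body 42 x 42 x 32 mm high with a round black lens barrel, 24 mm in diameter and 18 mm tall, standing up from the middle of its top (50 mm high in all); x and y square to the body's sides, z up along the lens. Point: on the axis, half-way up the whole thing, 25 mm above its underside (7 mm below the top of the body). About 0.16 kg. Starts upright.
- ring_mid (a point): Ring light: white flat ring with a circle of small LED dots on top, outer diameter 56, inner diameter 36, height 14 mm, lying flat; z up. Point: its centre, 7 mm above its underside. Light, about 0.06 kg. It rests on the camera's square body with the lens barrel (6 mm play all round) through it.
- driver_mid (a point): Light driver: small grey plastic box 60 (its x) x 40 (its y) x 28 mm high, with black slots on top and a brass strip at either end of the top. Point: its centre, 14 mm above its underside. About 0.14 kg. Starts upright (z up).
- base: Aluminium base, fixed: bar 130 (its x) x 40 (its y) x 20 mm high with two upright steel pins on its x axis, 45 mm either side of the centre: 8 mm in diameter, 18 mm tall above the bar, the upper 8 mm tapering to 3 mm. Origin: centre of its underside, on the bench. The seated plate overhangs each long side by 6 mm; its top is 32 mm above the bench, the pins end 6 mm higher. Left or right of the supply.
- supply: Power supply, fixed: grey metal box 90 (its x) x 110 (its y) x 45 mm high, black slots on top, black terminal strip with brass screws along its side towards the robot (sticks out 12 mm). Origin: centre of its underside, on the bench. The base lies along its y axis (on the +y or the -y side), about 460 mm away centre to centre.
- spool: Bystander, loose: solder spool standing on end, 36 mm in diameter and 28 mm tall, black flanges. Origin: centre of its underside.
- jar: Bystander, loose: small amber glass jar with a black lid, 34 mm in diameter, 42 mm tall. Origin: centre of its underside.
- pot: Bystander, loose: small steel can, 32 mm in diameter, 30 mm tall. Origin: centre of its underside.
- block: Bystander, loose: light wooden block 30 x 24 x 30 mm high. Origin: centre of its underside.

How it is judged:
By the outcome, as a careful person would: the job done as asked, in the order asked, and still so for the second after the job is handed in, with the robot touching nothing.
It also fails if it takes over 120 s, if anything falls off the work surface, if the arm or the gripper's body presses on something with over 40 N, if the wrist force passes 120 N, or if a joint passes its speed limit or range.

ROBOT

A 7-joint arm with a two-finger parallel gripper is mounted at the origin on the work surface. World frame = base frame: x ahead of the robot, y to its left, z up, the work surface at z = 0. Lengths are in m, angles in rad, forces in N, time in s.
With the tool pointing down it reaches from about 0.425 to 0.975 m from the base axis. Payload 16.7 kg.
Tool frame: the origin (TCP) lies midway between the tips of the shut fingers; the grasp point (between the pads) lies 19 mm behind it; z points along the fingers, y is the line along which they close (so a half turn about z gives the same grasp; the last joint's range is limited). The gripper opens to 85 mm and grips with 20 to 120 N. Pads are 22 mm wide; open, the fingers measure 114 mm over their backs; the gripper's body (76 mm by 85 mm) begins 54 mm behind the grasp point. The pads swing forward as they close: fully open they stand 13 mm farther back than shut.
Start: joints at [1.093, 0.426, 0.074, 1.606, -0.034, 1.111, -0.067], TCP at [0.217, -0.639, 0.231] pointing down, gripper open.
Joint ranges: [-2.85, 2.85], [-0.5, 2.14], [-1.23, 1.37], [0.21, 2.46], [-1.02, 4.16], [0.16, 2.05], [-2.73, 2.73]. Speed limits (rad/s): [1.89, 1.89, 2.39, 2.39, 3.01, 3.01, 3.01].

INTERFACE

Orientations are given as a 3x3 rotation matrix whose columns are the frame's x, y, z axes.
In Python, from plant import env gives the robot as it stands.
- The arm moves only by the shell command python3 -m pendant 'ROWS' [FORCE]. ROWS is JSON, a list that holds one entry, the list of rows, each a list of 7 numbers: the closure, from 0 (fully open) to 1 (shut), then the shift along the tool's x, y, z in m, then the turn, a rotation vector about the tool's x, y, z in rad. In form: [[[claw, tx, ty, tz, wx, wy, wz], ...]]. A call has 1 to 20 rows; each row shifts and turns the commanded pose from where the row before left it, along the tool's axes as they then stand; what a row does not reach is not made up. A row lasts 1/8 s, in which the tool goes at most 62.5 mm and 10.7 degrees, less where a joint would pass 70% of its speed; a pose out of reach is approached as far as the arm can. A call with a gripper value outside its range is refused whole. The fingers move at their own pace and stop on an object; FORCE is the grip in N (left out, the last holds). Time passes only in rows, so rows that do not move let the fingers close. It gives the time, the measured TCP pose, the force, the opening and the grip force at its end, in the units of the state.
- env.read_state(): the state, without advancing time (a new reading comes with each control period).
- env.camera(name): name is "scene" or "top"; returns (picture, depth): 420x560x3 uint8, red, green, blue; 420x560 float32, m along the optical axis (not along the pixel's ray), 0 where there is no reading.
- env.camera_model(name): a dict with "K" (3x3 intrinsics, pixels), "rvec" (rotation vector, rad) and "tvec" (3), from world to camera coordinates, as OpenCV has them. Camera axes: x right, y down, z forward; pixel columns grow to the right and rows downward; lengths in m; the calibration is good to about 2 mm. A picture is of the moment at which its call begins. camera_model takes no time and is no camera call.
- env.job_done(): hands the job in; it is judged then, once.
Trained networks look in the newest picture that a camera, given by its name, has taken for a name from the list of things; names that differ only in an ending like _2 or _b are one class to them, and where a whole thing is asked for, a point or a joint stands for the part that bears it (a point fixed in the world has none). Each returns a list of dicts, best first, with "conf" (0 to 1); they miss things now and then, are a little off and sometimes report something else, mostly with a low value. They report only what shows in the picture. A call takes as long as a camera call.
- env.find_in(name, camera): "at" ([row, column] in pixels, amid what is visible of it).
- env.cut_out(name, camera): "pixels" (420x560 bool, what is visible of it) and "at" ([row, column] in pixels, amid what is visible of it).
- env.place_of(name, camera): "at" ([row, column] in pixels: a listed point, or the origin of a listed thing).
The state is a dict: "time": time; "q": joint angles; "qd": joint speeds; "joint_efforts": joint torques, N m; "position": TCP position; "eef_rot": TCP orientation; "ft_force": force on the tool from outside, world axes, zero at the start; "torque": the same for the moment, N m; "gripper_width": finger opening in m; "grip_force": force on a finger pad.
Only numpy, scipy, OpenCV 4.12 (cv2) and the standard library are available. Lean on these libraries where they do the work, as an engineer would, in place of code of your own. Each camera call takes 0.05 s, during which the arm holds its last target. There are 200 camera calls.

## Working session

There is one attempt and no reset: what is moved stays moved. The work goes in short steps, Python scripts to look and compute and a shell command to move; the robot and the scene stay as the last step left them, time stands still between calls to the robot, and variables do not carry over. Pictures are saved under pics/ and viewed, at most 14 in all, crops included, and the job is handed in when it is done.

```bash
ls; mkdir -p pics; python3 - <<'E'
from plant import env
import cv2,numpy as np
s=env.read_state(); print({k:np.round(v,3).tolist() for k,v in s.items()})
for c in("scene","top"):
    p,d=env.camera(c); cv2.imwrite(f"pics/{c}0.png",p[:,:,::-1])
    m=env.camera_model(c); print(c,m)
E
```

```text
pics
{'time': 0.0, 'q': [1.093, 0.427, 0.074, 1.607, -0.034, 1.111, -0.067], 'qd': [-0.001, -0.002, -0.0, 0.0, -0.0, 0.001, -0.0], 'joint_efforts': [-0.0, -94.982, 3.76, -46.35, 0.019, 0.01, 0.0], 'position': [0.217, -0.639, 0.231], 'eef_rot': [[0.947, 0.322, -0.001], [0.322, -0.947, 0.001], [-0.0, -0.001, -1.0]], 'ft_force': [0.531, -0.194, -0.196], 'torque': [-0.001, 0.031, -0.021], 'grip_force': 0.0, 'gripper_width': 0.086}
scene {'K': array([[439.16439082,   0.        , 275.89979675],
       [  0.        , 439.16439082, 210.23794205],
       [  0.        ,   0.        ,   1.        ]]), 'rvec': array([ 2.26066805,  1.07432376, -0.37643406]), 'tvec': array([-0.35453013, -0.32717986,  1.31020432])}
top {'K': array([[429.76806041,   0.        , 283.65973284],
       [  0.        , 429.76806041, 210.43541496],
       [  0.        ,   0.        ,   1.        ]]), 'rvec': array([ 2.16986566, -2.194124  ,  0.11334854]), 'tvec': array([-0.01062442,  0.55581325,  0.96535262])}
```

View pics/scene0.png

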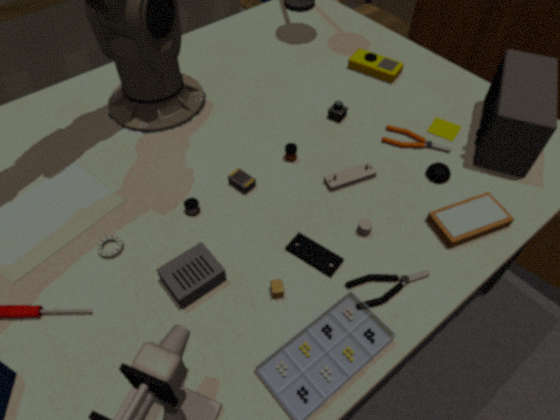

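View pics/top0.png

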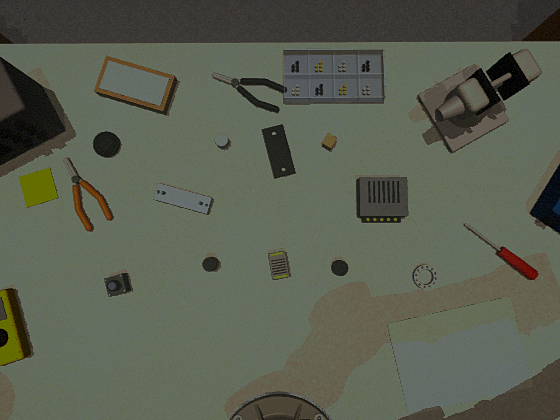

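The scene view shows all the objects. In the top view (col,row) they are: base (183,198) with two pins, supply (382,198), plate (278,151), camera (118,284), ring (424,276), driver (278,264). The bystanders are at (211,264), (340,268), (222,142) and (329,142).

```bash
cat > h.py <<'E'
from plant import env
import cv2,numpy as np
def cam(c):
    m=env.camera_model(c); R=cv2.Rodrigues(m["rvec"])[0]; return m["K"],R,m["tvec"]
def ray(c,at,z):
    K,R,t=cam(c); d=R.T@np.linalg.solve(K,[at[1],at[0],1]); o=-R.T@t
    return o+d*(z-o[2])/d[2]
def cloud(c,dep):
    K,R,t=cam(c); v,u=np.mgrid[:420,:560]; 
    P=np.stack([(u-K[0,2])/K[0,0]*dep,(v-K[1,2])/K[1,1]*dep,dep],-1)
    return (P-t)@R
def proj(c,P):
    m=env.camera_model(c); return cv2.projectPoints(np.float64(P).reshape(-1,1,3),m["rvec"],m["tvec"],m["K"],None)[0][:,0]
def rect(name,c,W,z):
    """mask top-layer at height z -> minAreaRect in world mm; W=cloud"""
    r=env.cut_out(name,c)
    if not r: return None
    m=r[0]["pixels"]&(abs(W[...,2]-z)<.007)
    p=np.argwhere(m)
    if len(p)<8: return None
    w=np.array([ray(c,q,z)[:2] for q in p],np.float32)*1000
    (cx,cy),(a,b),th=cv2.minAreaRect(w)
    if a<b: a,b,th=b,a,th+90
    return round(r[0]["conf"],2),len(p),"c",np.round([cx,cy],1),"size",np.round([a,b],1),"long ax deg",round((th+90)%180-90,1),"medz",round(float(np.median(W[...,2][r[0]["pixels"]]))*1000,1)
H=dict(plate_mid=(.012,.006),camera_mid=(.05,.025),ring_mid=(.014,.007),driver_mid=(.028,.014),base=(.02,0),supply=(.045,0),spool=(.028,0),jar=(.042,0),pot=(.03,0),block=(.03,0))
def allm(names=H,cams=("top","scene")):
    for c in cams:
        _,d=env.camera(c); W=cloud(c,d)
        for n in names:
            po=env.place_of(n,c)
            print(c,n,[(round(x["conf"],2),np.round(ray(c,x["at"],H[n][1])[:2]*1000,1)) for x in po[:2]], rect(n,c,W,H[n][0]) if c=="top" else "")
E
python3 -c "
from h import *
allm()"
```

```text
top plate_mid [(0.62, array([701.9,   4. ])), (0.59, array([ 577.6, -245.3]))] (0.71, 1069, 'c', array([699.2,  -5. ]), 'size', array([120.6,  52.1]), 'long ax deg', 13.9, 'medz', 11.0)
top camera_mid [(0.76, array([388.2, 362.3]))] (0.6, 95, 'c', array([392.6, 363.2]), 'size', array([21.9, 21.8]), 'long ax deg', -88.7, 'medz', 31.3)
top ring_mid [] (0.65, 284, 'c', array([ 400.2, -340.4]), 'size', array([53.7, 52.6]), 'long ax deg', 89.3, 'medz', 12.0)
top driver_mid [(0.82, array([429.9,  -4.3])), (0.71, array([ 712.9, -124. ]))] (0.55, 454, 'c', array([431.6,  -2.9]), 'size', array([59.5, 39.7]), 'long ax deg', 9.4, 'medz', 27.2)
top base [(0.91, array([592.3, 221.7]))] (0.62, 933, 'c', array([587.2, 218. ]), 'size', array([130.3,  40. ]), 'long ax deg', 73.9, 'medz', 19.4)
top supply [(0.65, array([ 587.8, -245.4]))] (0.79, 1883, 'c', array([ 583.5, -242.5]), 'size', array([110.3,  89.2]), 'long ax deg', 89.5, 'medz', 43.6)
top spool [(0.75, array([ 433.7, -145.1]))] (0.19, 452, 'c', array([431.5,  -2.9]), 'size', array([59.3, 39.7]), 'long ax deg', 9.4, 'medz', 27.3)
top jar [(0
[... 324 characters left out ...]
5, array([ 400.3, -345.1]))] (0.66, 130, 'c', array([ 717.6, -124.9]), 'size', array([30.1, 23.7]), 'long ax deg', -30.4, 'medz', 28.0)
scene plate_mid [(0.92, array([699.5,  -6.2])), (0.49, array([ 408.7, -339.8]))] 
scene camera_mid [(0.83, array([390.3, 363.9])), (0.53, array([725.2, 120. ]))] 
scene ring_mid [(0.91, array([ 400.1, -342.2]))] 
scene driver_mid [(0.89, array([444. ,  -6.6]))] 
scene base [(0.96, array([589.4, 212.4]))] 
scene supply [(0.55, array([ 593.8, -249.5])), (0.44, array([421.3,   1.8]))] 
scene spool [(0.73, array([ 424.4, -138.1]))] 
scene jar [(0.63, array([434.5, 142.5]))] 
scene pot [(0.79, array([716.5, 132.8]))] 
scene block [(0.81, array([ 717.7, -126.7]))]
```

```bash
cat >> h.py <<'E'
def go(x,y,z,ydeg,n):
    """tool-frame displacement (mm, total and per row of n) and wz to reach target; ydeg: world dir of tool y, mod 180"""
    s=env.read_state(); R=s["eef_rot"]; d=R.T@(np.array([x,y,z])/1000-s["position"])
    cur=np.degrees(np.arctan2(R[1,1],R[0,1])); w=(ydeg-cur+90)%180-90
    print("pos",np.round(s["position"]*1000,1),"tot mm",np.round(d*1000,1),"per row",np.round(d/n,4),"wz",round(-np.radians(w),4),"tilt",np.round(R[:2,2],4),"q7",round(s["q"][6],2),"f",np.round(s["ft_force"],1))
E
python3 -m pendant '[[[0,0.0367,-0.0247,0,0,0,0],[0,0.0367,-0.0247,0,0,0,0],[0,0.0367,-0.0247,0,0,0,0],[0,0.0367,-0.0247,0,0,0,0],[0,0.0367,-0.0247,0,0,0,0],[0,0.0367,-0.0247,0,0,0,0],[0,0.0367,-0.0247,0,0,0,0],[0,0.0367,-0.0247,0,0,0,0],[0,0.0367,-0.0247,0,0,0,0],[0,0.0367,-0.0247,0,0,0,0],[0,0.0367,-0.0247,0,0,0,0],[0,0.0367,-0.0247,0,0,0,0],[0,0.0367,-0.0247,0,0,0,0],[0,0.0367,-0.0247,0,0,0,0],[0,0.0367,-0.0247,0,0,0,0],[0,0.0367,-0.0247,0,0,0,0],[0,0.0367,-0.0247,0,0,0,0],[0,0.0367,-0.0247,0,0,0,0],[0,0,0,0,0,0,0.0855],[0,0,0,0,0,0,0]]]' 30
python3 -c "
from h import *
go(699.2,-5,0,103.9,6)"
```

```text
time: 4.2
position: [0.6996, -0.0052, 0.231]
eef_rot: [[0.971, 0.241, -0.0], [0.241, -0.971, -0.0], [-0.0, 0.0, -1.0]]
ft_force: [0.4, 0.3, 1.7]
gripper_width: 0.0854
grip_force: 0.0
pos [699.6  -5.2 231. ] tot mm [ -0.3  -0.3 231. ] per row [-0.     -0.      0.0385] wz 0.0004 tilt [-0.0004 -0.0002] q7 -1.5 f [0.4 0.3 1.7]
```

```bash
python3 -m pendant '[[[0,0,0,0.05,0,0,0],[0,0,0,0.05,0,0,0],[0,0,0,0.05,0,0,0],[0,0,0,0.04,0,0,0],[0,0,0,0.02,0,0,0],[0,0,0,0.01,0,0,0],[0,0,0,0.01,0,0,0],[0,0,0,0,0,0,0],[0.8,0,0,0,0,0,0],[0.8,0,0,0,0,0,0],[0.8,0,0,0,0,0,0],[0.8,0,0,0,0,0,0],[0.8,0,0,0,0,0,0],[0.8,0,0,0,0,0,0],[0.8,0,0,0,0,0,0]]]' 30
```

```text
time: 6.08
position: [0.7001, -0.0054, 0.0023]
eef_rot: [[0.971, 0.24, 0.001], [0.24, -0.971, 0.0], [0.001, 0.0, -1.0]]
ft_force: [-1.6, -0.3, 6.5]
gripper_width: 0.0507
grip_force: 30.8
```

```bash
python3 -m pendant '[[[0.8,0,0,-0.01,0,0,0],[0.8,0,0,-0.03,0,0,0],[0.8,0,0,-0.03,0,0,0],[0.8,0,0,-0.03,0,0,0]]]' 50; python3 -c "
from h import *
go(587.2,218,100,163.9,6)
p,d=env.camera('scene'); cv2.imwrite('pics/s1.png',cv2.resize(p[150:330,200:440,::-1],None,fx=3,fy=3))"
```

```text
time: 6.58
position: [0.6996, -0.0054, 0.1029]
eef_rot: [[0.971, 0.24, 0.0], [0.24, -0.971, 0.0], [0.0, -0.0, -1.0]]
ft_force: [0.8, 0.2, -0.8]
gripper_width: 0.0506
grip_force: 52.7
pos [699.6  -5.4 102.9] tot mm [ -55.5 -243.9    2.9] per row [-0.0092 -0.0406  0.0005] wz -1.0475 tilt [0.0003 0.0001] q7 -1.53 f [ 0.8  0.2 -0.8]
```

```bash
python3 -m pendant '[[[0.8,-0.0069,-0.0305,0,0,0,0],[0.8,-0.0069,-0.0305,0,0,0,0],[0.8,-0.0069,-0.0305,0,0,0,0],[0.8,-0.0069,-0.0305,0,0,0,0],[0.8,-0.0069,-0.0305,0,0,0,0],[0.8,-0.0069,-0.0305,0,0,0,0],[0.8,-0.0069,-0.0305,0,0,0,0],[0.8,-0.0069,-0.0305,0,0,0,0],[0.8,0,0,0,0,0,-0.131],[0.8,0,0,0,0,0,-0.131],[0.8,0,0,0,0,0,-0.131],[0.8,0,0,0,0,0,-0.131],[0.8,0,0,0,0,0,-0.131],[0.8,0,0,0,0,0,-0.131],[0.8,0,0,0,0,0,-0.131],[0.8,0,0,0,0,0,-0.131],[0.8,0,0,0,0,0,0],[0.8,0,0,0,0,0,0]]]'; python3 - <<'E'
from h import *
go(587.2,218,100,163.9,6)
for c in("scene","top"):
    p,d=env.camera(c); W=cloud(c,d)
    uv=proj(c,[.587,.218,.1])[0].astype(int); u0,v0=max(uv[0]-75,0),max(uv[1]-60,0)
    cv2.imwrite(f'pics/{c}2.png',cv2.resize(p[v0:v0+130,u0:u0+150,::-1],None,fx=5,fy=4.6)); print(c,u0,v0)
    for r in env.cut_out("plate_mid",c)[:2]:
        w=W[r["pixels"]]; print(r["conf"],len(w),np.round(np.percentile(w,[2,50,98],axis=0)*1000,1))
E
```

```text
time: 8.88
position: [0.5875, 0.2181, 0.1016]
eef_rot: [[0.28, 0.96, 0.0], [0.96, -0.28, -0.0], [0.0, 0.0, -1.0]]
ft_force: [-0.4, 0.0, -1.5]
gripper_width: 0.0505
grip_force: 52.7
pos [587.5 218.1 101.6] tot mm [-0.2 -0.3  1.6] per row [-0.     -0.0001  0.0003] wz -0.0028 tilt [ 0.0002 -0.    ] q7 -1.01 f [-0.4  0.  -1.5]
scene 279 89
0.62 655 [[538.8 153.5   2. ]
 [583.3 191.4 110.3]
 [626.1 261.9 113.5]]
0.37 198 [[713.  108.9   6. ]
 [727.2 118.6  28.1]
 [738.4 137.1  32.2]]
top 98 133
0.63 248 [[559.6 156.1  19.7]
 [587.1 171.1 110.1]
 [601.7 195.7 113.7]]
```

```bash
python3 -c "
import cv2,numpy as np
a=cv2.imread('pics/scene2.png');b=cv2.imread('pics/top2.png')
print(a.shape,b.shape)
cv2.imwrite('pics/both2.png',cv2.convertScaleAbs(np.hstack([cv2.resize(a,(400,400)),cv2.resize(b,(400,400))]),alpha=1.5))"
```

```text
(598, 750, 3) (598, 750, 3)
```

View pics/both2.png

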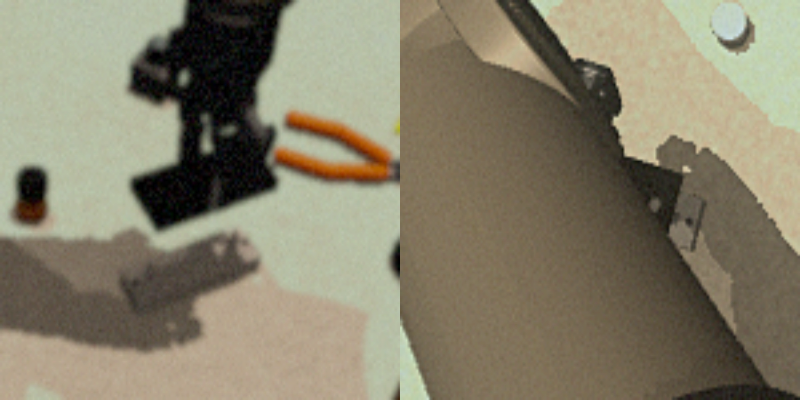

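The scene crop on the left shows the plate held level over the base. The top crop is mostly blocked by the arm, but one hole is visible at (655,205) with its pin at (690,222). I'll compare plate and base along the base axis using the scene camera's depth.

```bash
python3 - <<'E'
from h import *
c="scene"; p,d=env.camera(c); W=cloud(c,d)
a=np.radians(73.9); ex=np.array([np.cos(a),np.sin(a)]); ey=np.array([-ex[1],ex[0]])
def span(m,z,lab):
    q=np.array([ray(c,x,z)[:2] for x in np.argwhere(m)])*1000-[587.2,218]
    X=q@ex;Y=q@ey
    print(lab,len(q),"x",np.round(np.percentile(X,[0,.5,99.5,100]),1),"y",np.round(np.percentile(Y,[0,.5,99.5,100]),1))
    (cx,cy),s,t=cv2.minAreaRect(q.astype(np.float32)); print("  rect",np.round([np.array([cx,cy])@ex,np.array([cx,cy])@ey],1),np.round(s,1),round(t,1))
    return X,Y
r=env.cut_out("plate_mid",c)[0]["pixels"]
z=W[...,2]
print(np.percentile(z[r],[50,70,90])*1000)
m=r&(z>.104)&(z<.118); n,l,st,_=cv2.connectedComponentsWithStats(m.astype(np.uint8)); m=l==1+st[1:,4].argmax()
span(m,.112,"plate")
b=env.cut_out("base",c); print([x["conf"] for x in b])
m=b[0]["pixels"]; span(m&(abs(z-.02)<.005),.02,"base")
# top: hole vs pin
c="top"; p,d=env.camera(c); print(p[200:205,185:190].mean())
for n,zz in(("plate_mid",.112),("base",.02)):
    r=env.cut_out(n,c)
    if r:
        W=cloud(c,d); span(r[0]["pixels"]&(abs(W[...,2]-zz)<.006),zz,n+" top")
# hole / pin from the top crop
for nm,(u,v),zz in(("hole",(655,205),.112),("pin tip",(690,222),.036)):
    at=(133+v/400*130,98+(u-400)/400*150); q=ray("top",at,zz)[:2]*1000-[587.2,218]; print(nm,np.round([q@ex,q@ey],1))
E
```

```text
[110.3457161  111.26956999 112.36069055]
plate 508 x [-65.9 -65.3  15.7  17.7] y [-33.9 -32.9  24.6  24.8]
  rect [-24.1  -4.6] [83.4 58.7] 73.8
[0.81, 0.65]
base 626 x [-69.8 -69.   61.1  62.1] y [-25.4 -25.2  18.1  18.3]
  rect [-3.9 -3.5] [132.   43.5] 74.2
38.14666666666667
plate_mid top 231 x [-59.7 -59.5 -12.7 -12. ] y [-25.2 -25.   11.1  12.6]
  rect [-35.8  -6.4] [47.8 37.6] 73.4
base top 156 x [-65.4 -65.3 -23.9 -22.7] y [-18.6 -18.4  19.3  19.6]
  rect [-44.    0.5] [42.7 38.2] 73.6
hole [-47.    1.6]
pin tip [-62.5   1.3]
```

```bash
python3 - <<'E'
from h import *
p=cv2.imread('pics/top0.png'); a=p[170:225,145:225]; b=p[118:182,245:309]
s=cv2.imread('pics/scene0.png')[155:200,310:390]
f=lambda x:cv2.convertScaleAbs(cv2.resize(x,(400,290),interpolation=cv2.INTER_CUBIC),alpha=1.4)
cv2.imwrite('pics/c3.png',np.vstack([np.hstack([f(a),f(s)]),np.hstack([f(b),f(b)*0])]))
a=np.radians(73.9); ex=np.array([np.cos(a),np.sin(a)])
for s_ in(-45,45):
    q=np.array([587.2,218])+s_*ex
    for z in(20,38): print(s_,z,proj("top",[q[0]/1e3,q[1]/1e3,z/1e3]),proj("scene",[q[0]/1e3,q[1]/1e3,z/1e3]))
E
```

```text
-45 20 [[200.75679588 203.29583736]] [[334.23315257 178.58028963]]
-45 38 [[199.34145689 202.45329173]] [[335.00898702 173.54019764]]
45 20 [[163.3860607  192.96230386]] [[365.88839363 168.34239657]]
45 38 [[161.28684288 191.93111265]] [[367.0544288 163.2735028]]
```

View pics/c3.png

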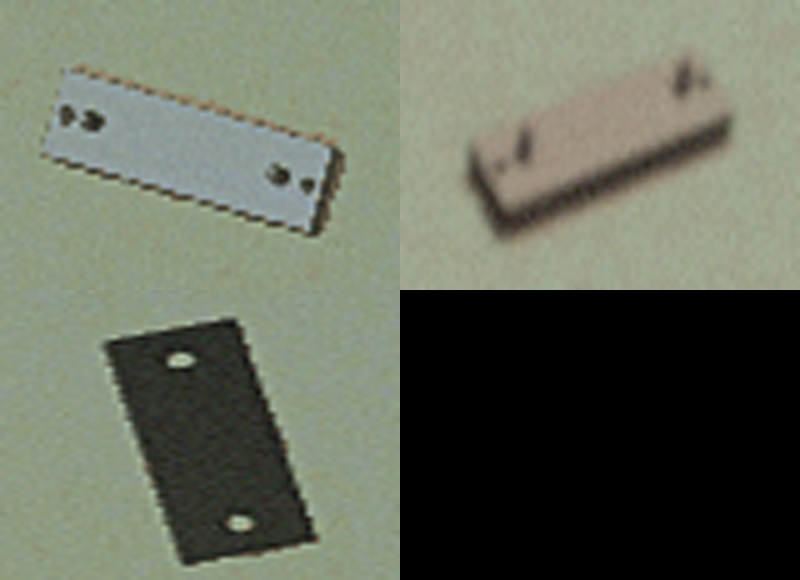

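The top crop shows the pins at about px (163.4,192.8) and (200.6,203), where I predicted them. The outer dots on the bar are only screw heads. Now lowering.

```bash
python3 -m pendant '[[[0.8,0,0,0.03,0,0,0],[0.8,0,0,0.02,0,0,0],[0.8,0,0,0.01,0,0,0],[0.8,0,0,0.004,0,0,0],[0.8,0,0,0.003,0,0,0],[0.8,0,0,0,0,0,0]]]'; python3 -m pendant '[[[0.8,0,0,0.002,0,0,0],[0.8,0,0,0.002,0,0,0],[0.8,0,0,0,0,0,0]]]'
```

```text
time: 10.12
position: [0.5877, 0.2183, 0.0347]
eef_rot: [[0.277, 0.961, 0.0], [0.961, -0.277, 0.0], [0.0, 0.0, -1.0]]
ft_force: [-0.4, 0.5, -1.4]
gripper_width: 0.05
grip_force: 52.7
time: 10.5
position: [0.5874, 0.2181, 0.0303]
eef_rot: [[0.277, 0.961, -0.0], [0.961, -0.277, -0.0], [-0.0, -0.0, -1.0]]
ft_force: [0.1, -0.6, -1.7]
gripper_width: 0.0504
grip_force: 52.7
```

```bash
python3 -m pendant '[[[0.8,0,0,0.002,0,0,0],[0.8,0,0,0.002,0,0,0],[0.8,0,0,0.002,0,0,0],[0.8,0,0,0,0,0,0]]]';  python3 -m pendant '[[[0.8,0,0,0.001,0,0,0],[0.8,0,0,0.0005,0,0,0],[0.8,0,0,0,0,0,0]]]'
```

```text
time: 11.0
position: [0.5874, 0.2182, 0.0241]
eef_rot: [[0.277, 0.961, -0.0], [0.961, -0.277, -0.0], [-0.0, -0.0, -1.0]]
ft_force: [0.6, -0.4, -1.5]
gripper_width: 0.0502
grip_force: 52.7
time: 11.38
position: [0.5875, 0.2182, 0.0229]
eef_rot: [[0.277, 0.961, 0.0], [0.961, -0.277, 0.0], [0.0, 0.0, -1.0]]
ft_force: [0.2, -0.2, -1.6]
gripper_width: 0.0502
grip_force: 52.7
```

Slides freely. Lower to contact, release, and lift off.

```bash
python3 -m pendant '[[[0.8,0,0,0.001,0,0,0],[0.8,0,0,0.0005,0,0,0],[0.8,0,0,0,0,0,0]]]'; python3 -m pendant '[[[0,0,0,0,0,0,0],[0,0,0,0,0,0,0],[0,0,0,0,0,0,0],[0,0,0,0,0,0,0],[0,0,0,0,0,0,0],[0,0,0,-0.02,0,0,0],[0,0,0,-0.04,0,0,0],[0,0,0,-0.05,0,0,0],[0,0,0,-0.05,0,0,0]]]';python3 -c "
from h import *
go(392,363,182,-1,6)"
```

```text
time: 11.75
position: [0.5876, 0.2183, 0.0225]
eef_rot: [[0.277, 0.961, 0.001], [0.961, -0.277, -0.0], [-0.0, 0.001, -1.0]]
ft_force: [-6.0, -3.1, 17.2]
gripper_width: 0.0503
grip_force: 54.7
time: 12.88
position: [0.5873, 0.2183, 0.1844]
eef_rot: [[0.277, 0.961, 0.001], [0.961, -0.277, 0.001], [0.001, 0.001, -1.0]]
ft_force: [0.2, -0.4, 0.3]
gripper_width: 0.0855
grip_force: 0.0
pos [587.3 218.3 184.4] tot mm [  85.  -227.7    2.3] per row [ 0.0142 -0.038   0.0004] wz -0.2628 tilt [0.0008 0.0005] q7 -0.95 f [ 0.2 -0.4  0.3]
```

```bash
python3 - <<'E'
from h import *
for c in("top","scene"):
    _,d=env.camera(c); W=cloud(c,d); r=env.cut_out("camera_mid",c)
    for z,t in((.032,.006),(.05,.006)):
        m=r[0]["pixels"]&(abs(W[...,2]-z)<t)
        w=np.array([ray(c,q,z)[:2] for q in np.argwhere(m)],np.float32)*1000
        if len(w)>8: print(c,z,len(w),cv2.minAreaRect(w))
    print(rect("plate_mid",c,W,.032))
E
```

```text
top 0.032 724 ((584.045654296875, 209.34906005859375), (101.71945190429688, 51.99161911010742), 74.08524322509766)
(0.88, 724, 'c', array([583.2, 206.7]), 'size', array([96.2, 52.2]), 'long ax deg', 75.3, 'medz', 31.4)
scene 0.032 116 ((396.0793151855469, 354.7574157714844), (43.406349182128906, 46.9082145690918), 15.498607635498047)
scene 0.05 42 ((395.8437194824219, 355.4654846191406), (19.40998077392578, 30.62025260925293), 46.06138610839844)
(0.79, 823, 'c', array([590. , 213.8]), 'size', array([123.9,  58.8]), 'long ax deg', 74.0, 'medz', 31.4)
```

```bash
python3 -m pendant '[[[0,-0.048,0.014,0,0,0,0],[0,-0.048,0.014,0,0,0,0],[0,-0.048,0.014,0,0,0,0],[0,-0.048,0.014,0,0,0,0],[0,0,0,0,0,0,0]]]' >/dev/null; python3 - <<'E'
from h import *
c="top"; p,d=env.camera(c); W=cloud(c,d)
for x in env.cut_out("camera_mid",c)[:3]:
    print(x["conf"],x["at"])
    for z,t in((.032,.006),(.05,.006)):
        m=x["pixels"]&(abs(W[...,2]-z)<t)
        w=np.array([ray(c,q,z)[:2] for q in np.argwhere(m)],np.float32)*1000
        if len(w)>8: print(c,z,len(w),cv2.minAreaRect(w),w.mean(0))
print(rect("plate_mid",c,W,.032))
cv2.imwrite('pics/t4.png',np.hstack([cv2.convertScaleAbs(cv2.resize(p[r:r+60,q:q+80,::-1],(400,300),interpolation=cv2.INTER_CUBIC),alpha=1.5) for r,q in((254,78),(170,145))]))
go(392,363,182,-1,6)
E
```

```text
0.73 [285.6, 121.7]
top 0.032 237 ((391.7427062988281, 361.82196044921875), (41.13874435424805, 43.73478317260742), 17.747827529907227) [392.59955 359.4787 ]
top 0.05 97 ((392.5307312011719, 363.15948486328125), (21.765438079833984, 21.87543487548828), 1.4308714866638184) [391.81253 363.07788]
(0.77, 1171, 'c', array([586.8, 218.9]), 'size', array([121. ,  52.1]), 'long ax deg', 73.9, 'medz', 31.2)
pos [587.8  19.1 180.7] tot mm [ 276.5 -283.1   -0.8] per row [ 0.0461 -0.0472 -0.0001] wz -0.2624 tilt [-0.0011  0.0006] q7 -0.61 f [-0.1  0.3  0.1]
```

View pics/t4.png

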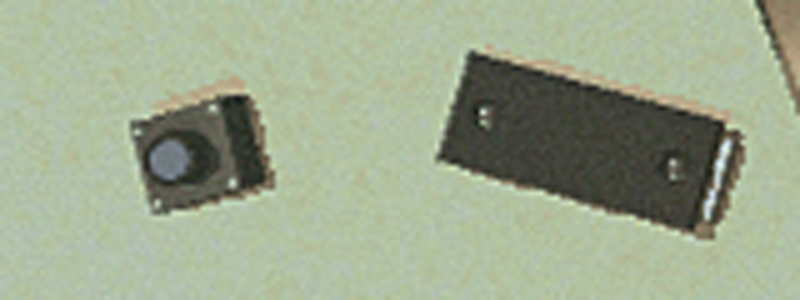

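Both pins are through the holes (crop right, (485,115) and (675,165)) and the plate top reads 31 mm, so it is seated. The camera (crop left) sits at a yaw of about 17.5°, centred at (392,362.5). Next is the camera grasp.

```bash
python3 -m pendant '[[[0,0.0277,-0.0283,0,0,0,0],[0,0.0277,-0.0283,0,0,0,0],[0,0.0277,-0.0283,0,0,0,0],[0,0.0277,-0.0283,0,0,0,0],[0,0.0277,-0.0283,0,0,0,0],[0,0.0277,-0.0283,0,0,0,0],[0,0.0277,-0.0283,0,0,0,0],[0,0.0277,-0.0283,0,0,0,0],[0,0.0277,-0.0283,0,0,0,0],[0,0.0277,-0.0283,0,0,0,0],[0,0,0,0,0,0,-0.1465],[0,0,0,0,0,0,-0.1465],[0,0,0,0,0,0,-0.1465],[0,0,0,0,0,0,-0.1465],[0,0,0,0.03,0,0,0],[0,0,0,0.03,0,0,0],[0,0,0,0,0,0,0]]]' >/dev/null; python3 -c "
from h import *
go(392,362.5,7,17.5,6)"
```

```text
pos [390.9 362.8 119.7] tot mm [ -0.6   1.3 112.7] per row [-0.0001  0.0002  0.0188] wz 0.0024 tilt [-0.0034 -0.0018] q7 -0.9 f [0.8 0.6 0.5]
```

```bash
python3 -m pendant '[[[0,-0.001,0.001,0.03,0,0,0],[0,0,0,0.03,0,0,0],[0,0,0,0.03,0,0,0],[0,0,0,0.015,0,0,0],[0,0,0,0.008,0,0,0],[0,0,0,0,0,0,0],[0.9,0,0,0,0,0,0],[0.9,0,0,0,0,0,0],[0.9,0,0,0,0,0,0],[0.9,0,0,0,0,0,0],[0.9,0,0,0,0,0,0],[0.9,0,0,0,0,0,0],[0.9,0,0,0,0,0,0]]]' 35; python3 -c "
from h import *
go(586.9,218.5,120,163.9,6)"
```

```text
time: 17.7
position: [0.3944, 0.3622, 0.0089]
eef_rot: [[-0.301, 0.954, 0.001], [0.954, 0.301, 0.0], [-0.0, 0.001, -1.0]]
ft_force: [-1.1, -1.8, 7.6]
gripper_width: 0.0407
grip_force: 34.9
pos [394.4 362.2   8.9] tot mm [-194.9  140.5 -110.9] per row [-0.0325  0.0234 -0.0185] wz 0.5863 tilt [0.0007 0.0002] q7 -1.04 f [-1.1 -1.8  7.6]
```

```bash
python3 -m pendant '[[[0.9,0,0,-0.02,0,0,0],[0.9,0,0,-0.03,0,0,0],[0.9,0,0,-0.03,0,0,0],[0.9,0,0,-0.03,0,0,0],[0.9,-0.0325,0.0234,0,0,0,0],[0.9,-0.0325,0.0234,0,0,0,0],[0.9,-0.0325,0.0234,0,0,0,0],[0.9,-0.0325,0.0234,0,0,0,0],[0.9,-0.0325,0.0234,0,0,0,0],[0.9,-0.0325,0.0234,0,0,0,0],[0.9,0,0,0,0,0,0.1465],[0.9,0,0,0,0,0,0.1465],[0.9,0,0,0,0,0,0.1465],[0.9,0,0,0,0,0,0.1465],[0.9,0,0,0,0,0,0],[0.9,0,0,0,0,0,0]]]' 45; python3 - <<'E'
from h import *
go(586.9,218.5,90,163.9,6)
a=np.radians(73.9); ex=np.array([np.cos(a),np.sin(a)]); ey=np.array([-ex[1],ex[0]])
for c in("scene","top"):
    p,d=env.camera(c); W=cloud(c,d)
    for n in("camera_mid","plate_mid"):
        for r in env.cut_out(n,c)[:1]:
            print(c,n,r["conf"],np.round(np.percentile(W[r["pixels"]],[3,50,97],axis=0)*1000,0).tolist())
    uv=proj(c,[.587,.218,.07])[0].astype(int); u0,v0=uv-[50,45]
    cv2.imwrite(f'pics/{c}5.png',cv2.convertScaleAbs(cv2.resize(p[v0:v0+90,u0:u0+100,::-1],(400,360),interpolation=cv2.INTER_CUBIC),alpha=1.5)); print(u0,v0)
cv2.imwrite('pics/b5.png',np.hstack([cv2.imread(f'pics/{c}5.png') for c in("scene","top")]))
E
```

```text
time: 19.7
position: [0.5866, 0.2184, 0.119]
eef_rot: [[0.273, 0.962, 0.0], [0.962, -0.273, 0.0], [0.0, 0.0, -1.0]]
ft_force: [-0.4, 0.4, -2.0]
gripper_width: 0.0411
grip_force: 47.9
pos [586.6 218.4 119. ] tot mm [ 0.1  0.2 29. ] per row [0.     0.     0.0048] wz 0.0041 tilt [0.0003 0.0003] q7 -1.0 f [-0.4  0.4 -2. ]
scene camera_mid 0.78 [[562.0, 193.0, 110.0], [587.0, 202.0, 139.0], [605.0, 224.0, 161.0]]
scene plate_mid 0.57 [[556.0, 156.0, 22.0], [590.0, 211.0, 32.0], [623.0, 270.0, 35.0]]
302 113
top plate_mid 0.54 [[526.0, 96.0, 20.0], [586.0, 179.0, 31.0], [607.0, 210.0, 554.0]]
127 150
```

View pics/b5.png

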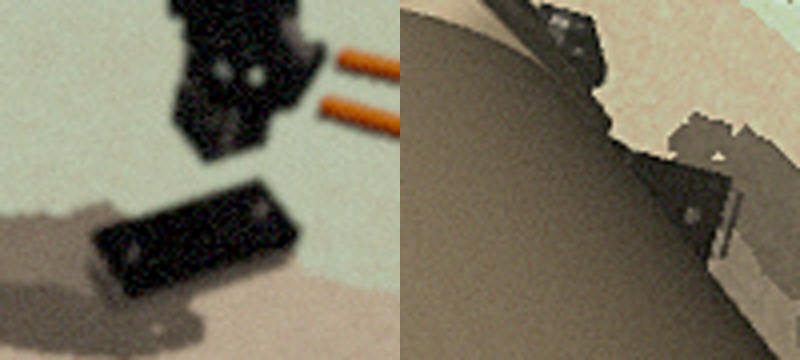

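The scene crop on the left shows the camera held upright over the middle of the plate. Lowering it.

```bash
python3 -m pendant '[[[0.9,-0.001,0,0.03,0,0,0],[0.9,0,0,0.03,0,0,0],[0.9,0,0,0.012,0,0,0],[0.9,0,0,0.003,0,0,0],[0.9,0,0,0,0,0,0]]]'; python3 -m pendant '[[[0.9,0,0,0.0015,0,0,0],[0.9,0,0,0.001,0,0,0],[0.9,0,0,0,0,0,0]]]'
```

```text
time: 20.62
position: [0.5868, 0.2177, 0.0441]
eef_rot: [[0.277, 0.961, 0.001], [0.961, -0.277, 0.0], [0.001, 0.001, -1.0]]
ft_force: [-0.1, 0.5, -2.0]
gripper_width: 0.0411
grip_force: 47.8
time: 21.0
position: [0.5866, 0.2173, 0.0411]
eef_rot: [[0.277, 0.961, 0.0], [0.961, -0.277, 0.0], [0.0, 0.0, -1.0]]
ft_force: [-0.2, 0.1, 0.4]
gripper_width: 0.041
grip_force: 48.0
```

```bash
python3 -m pendant '[[[0.9,0,0,0.0005,0,0,0],[0.9,0,0,0,0,0,0],[0,0,0,0,0,0,0],[0,0,0,0,0,0,0],[0,0,0,0,0,0,0],[0,0,0,0,0,0,0],[0,0,0,0,0,0,0],[0,0,0,-0.02,0,0,0],[0,0,0,-0.04,0,0,0],[0,0,0,-0.05,0,0,0],[0,0,0,-0.05,0,0,0],[0,-0.048,0.014,0,0,0,0],[0,-0.048,0.014,0,0,0,0],[0,-0.048,0.014,0,0,0,0],[0,-0.048,0.014,0,0,0,0],[0,0,0,0,0,0,0]]]'; python3 - <<'E'
from h import *
c="top"; p,d=env.camera(c); W=cloud(c,d)
x=env.cut_out("camera_mid",c)[0]
print(x["conf"],x["at"])
for z,t in((.064,.006),(.082,.006)):
    m=x["pixels"]&(abs(W[...,2]-z)<t)
    w=np.array([ray(c,q,z)[:2] for q in np.argwhere(m)],np.float32)*1000
    if len(w)>8: print(c,z,len(w),cv2.minAreaRect(w))
print(rect("plate_mid",c,W,.032), rect("ring_mid",c,W,.014))
cv2.imwrite('pics/t6.png',cv2.convertScaleAbs(cv2.resize(p[165:225,140:220,::-1],(560,420),interpolation=cv2.INTER_CUBIC),alpha=1.5))
go(400,-341,150,90,10)
E
```

```text
time: 23.0
position: [0.5871, 0.0128, 0.2016]
eef_rot: [[0.283, 0.959, 0.001], [0.959, -0.283, -0.002], [-0.001, 0.001, -1.0]]
ft_force: [-0.2, 1.5, -0.0]
gripper_width: 0.0849
grip_force: 0.0
0.64 [198.1, 181.1]
top 0.064 254 ((586.1546020507812, 219.56906127929688), (42.710391998291016, 41.96236801147461), 73.45468139648438)
top 0.082 95 ((586.6531982421875, 219.5631561279297), (22.005346298217773, 21.64487648010254), 0.5655530691146851)
(0.7, 730, 'c', array([586.8, 218.7]), 'size', array([121.3,  52.1]), 'long ax deg', 73.9, 'medz', 31.2) (0.79, 281, 'c', array([ 400.2, -340.4]), 'size', array([53.4, 52.9]), 'long ax deg', 87.8, 'medz', 12.3)
pos [587.2  18.8 201.1] tot mm [-397.4  -80.9   50.8] per row [-0.0397 -0.0081  0.0051] wz 1.2919 tilt [0.0009 0.0006] q7 -0.6 f [ 0.2 -0.3  0. ]
```

View pics/t6.png

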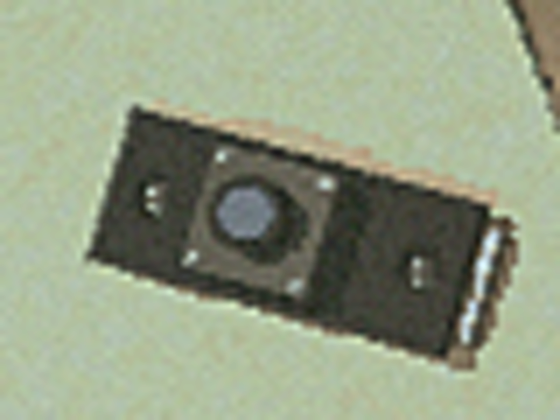

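The camera stands centred between the pins: lens at crop (247,213), pin bases at (152,195) and (418,270). It is within about 1 mm and square to the plate. Next is the ring.

```bash
python3 -m pendant '[[[0,-0.0331,-0.0067,0,0,0,0],[0,-0.0331,-0.0067,0,0,0,0],[0,-0.0331,-0.0067,0,0,0,0],[0,-0.0331,-0.0067,0,0,0,0],[0,-0.0331,-0.0067,0,0,0,0],[0,-0.0331,-0.0067,0,0,0,0],[0,-0.0331,-0.0067,0,0,0,0],[0,-0.0331,-0.0067,0,0,0,0],[0,-0.0331,-0.0067,0,0,0,0],[0,-0.0331,-0.0067,0,0,0,0],[0,-0.0331,-0.0067,0,0,0,0],[0,-0.0331,-0.0067,0,0,0,0],[0,0,0,0.04,0,0,0],[0,0,0,0.04,0,0,0],[0,0,0,0.03,0,0,0],[0,0,0,0.02,0,0,0],[0,0,0,0,0,0,0]]]' >/dev/null; python3 -c "
from h import *
go(400.2,-340.4,0,163.9,6)"
```

```text
pos [ 400.1 -340.5   69.4] tot mm [ 0.   0.2 69.4] per row [0.     0.     0.0116] wz 0.0026 tilt [-0.0015  0.002 ] q7 0.13 f [-1.1  0.1  0.6]
```

```bash
python3 -m pendant '[[[0,0,0,0.03,0,0,0],[0,0,0,0.025,0,0,0],[0,0,0,0.01,0,0,0],[0,0,0,0.004,0,0,0],[0,0,0,0,0,0,0],[0.8,0,0,0,0,0,0],[0.8,0,0,0,0,0,0],[0.8,0,0,0,0,0,0],[0.8,0,0,0,0,0,0],[0.8,0,0,0,0,0,0],[0.8,0,0,0,0,0,0]]]' 25; python3 -c "
from h import *
go(586.5,219,140,163.9,10)"; python3 -m pendant '[[[0.8,0,0,-0.02,0,0,0],[0.8,0,0,-0.04,0,0,0],[0.8,0,0,-0.05,0,0,0],[0.8,0,0,-0.05,0,0,0],[0.8,0,0,0,0,0,0]]]' 30; python3 - <<'E'
from h import *
go(586.5,219,160,163.9,15)
c="scene"; p,d=env.camera(c); W=cloud(c,d); 
for r in env.cut_out("ring_mid",c)[:1]: print(r["conf"],np.round(np.percentile(W[r["pixels"]],[3,50,97],axis=0)*1000,0).tolist())
E
```

```text
time: 26.7
position: [0.4001, -0.3423, 0.002]
eef_rot: [[0.277, 0.961, 0.001], [0.961, -0.277, -0.001], [-0.0, 0.001, -1.0]]
ft_force: [-1.5, 1.4, 8.2]
gripper_width: 0.0538
grip_force: 24.8
pos [ 400.1 -342.3    2. ] tot mm [ 590.9   23.7 -138.2] per row [ 0.0591  0.0024 -0.0138] wz 0.0003 tilt [ 0.0006 -0.0006] q7 0.08 f [-1.5  1.4  8.2]
time: 27.32
position: [0.4014, -0.3433, 0.1653]
eef_rot: [[0.277, 0.961, 0.005], [0.961, -0.277, -0.004], [-0.003, 0.006, -1.0]]
ft_force: [0.9, 0.1, -1.4]
gripper_width: 0.0533
grip_force: 33.4
pos [ 401.4 -343.3  165.3] tot mm [591.6  21.9   3.8] per row [0.0394 0.0015 0.0003] wz 0.0 tilt [ 0.0049 -0.0043] q7 0.19 f [ 0.9  0.1 -1.4]
0.47 [[381.0, -373.0, 164.0], [413.0, -331.0, 175.0], [429.0, -320.0, 179.0]]
```

```bash
python3 -m pendant '[[[0.8,0.0327,0.0012,0,0,0,0],[0.8,0.0327,0.0012,0,0,0,0],[0.8,0.0327,0.0012,0,0,0,0],[0.8,0.0327,0.0012,0,0,0,0],[0.8,0.0327,0.0012,0,0,0,0],[0.8,0.0327,0.0012,0,0,0,0],[0.8,0.0327,0.0012,0,0,0,0],[0.8,0.0327,0.0012,0,0,0,0],[0.8,0.0327,0.0012,0,0,0,0],[0.8,0.0327,0.0012,0,0,0,0],[0.8,0.0327,0.0012,0,0,0,0],[0.8,0.0327,0.0012,0,0,0,0],[0.8,0.0327,0.0012,0,0,0,0],[0.8,0.0327,0.0012,0,0,0,0],[0.8,0.0327,0.0012,0,0,0,0],[0.8,0.0327,0.0012,0,0,0,0],[0.8,0.0327,0.0012,0,0,0,0],[0.8,0.0327,0.0012,0,0,0,0],[0.8,0,0,0,0,0,0],[0.8,0,0,0,0,0,0]]]'; python3 - <<'E'
from h import *
go(586.2,217,100,163.9,15)
c="scene"; p,d=env.camera(c); W=cloud(c,d); 
for r in env.cut_out("ring_mid",c)[:1]: print(r["conf"],np.round(np.percentile(W[r["pixels"]],[3,50,97],axis=0)*1000,0).tolist())
uv=proj(c,[.587,.218,.1])[0].astype(int); u0,v0=uv-[50,50]
cv2.imwrite(f'pics/s7.png',cv2.convertScaleAbs(cv2.resize(p[v0:v0+100,u0:u0+100,::-1],(500,500),interpolation=cv2.INTER_CUBIC),alpha=1.5))
E
```

```text
time: 29.92
position: [0.5829, 0.2169, 0.16]
eef_rot: [[0.277, 0.961, -0.002], [0.961, -0.277, -0.001], [-0.001, -0.002, -1.0]]
ft_force: [-0.2, 0.2, -0.4]
gripper_width: 0.0538
grip_force: 33.3
pos [582.9 216.9 160. ] tot mm [ 1.1  3.3 60. ] per row [0.0001 0.0002 0.004 ] wz 0.0006 tilt [-0.0021 -0.0008] q7 -0.99 f [-0.2  0.2 -0.4]
0.79 [[558.0, 186.0, 159.0], [574.0, 198.0, 170.0], [604.0, 235.0, 173.0]]
```

View pics/s7.png

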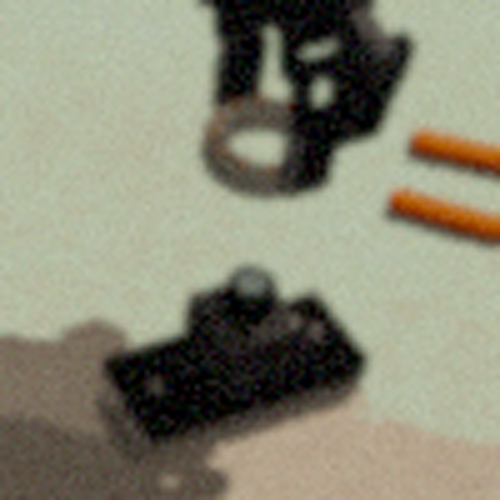

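The ring hangs level above the lens: ring at crop (255,145), lens at (252,285). Correcting the xy offset and lowering.

```bash
python3 -m pendant '[[[0.8,0.001,0.003,0.03,0,0,0],[0.8,0,0,0.025,0,0,0],[0.8,0,0,0.013,0,0,0],[0.8,0,0,0,0,0,0]]]'; python3 -c "
from h import *
go(586.2,217,66,163.9,15)"
```

```text
time: 30.52
position: [0.5864, 0.2171, 0.0928]
eef_rot: [[0.277, 0.961, -0.001], [0.961, -0.277, -0.0], [-0.001, -0.001, -1.0]]
ft_force: [0.1, -0.3, -0.8]
gripper_width: 0.0536
grip_force: 33.3
pos [586.4 217.1  92.8] tot mm [-0.1 -0.1 26.8] per row [-0.     -0.      0.0018] wz -0.0 tilt [-0.0012 -0.0005] q7 -1.03 f [ 0.1 -0.3 -0.8]
```

```bash
python3 -m pendant '[[[0.8,0,0,0.006,0,0,0],[0.8,0,0,0.006,0,0,0],[0.8,0,0,0.006,0,0,0],[0.8,0,0,0.005,0,0,0],[0.8,0,0,0.001,0,0,0],[0.8,0,0,0,0,0,0]]]'; python3 -m pendant '[[[0.8,0,0,0.001,0,0,0],[0.8,0,0,0.001,0,0,0],[0.8,0,0,0,0,0,0]]]'
```

```text
time: 31.28
position: [0.5867, 0.2178, 0.0693]
eef_rot: [[0.277, 0.961, -0.0], [0.961, -0.277, 0.0], [0.0, -0.0, -1.0]]
ft_force: [0.3, 0.8, -0.5]
gripper_width: 0.0531
grip_force: 33.3
time: 31.65
position: [0.5867, 0.2176, 0.0673]
eef_rot: [[0.277, 0.961, -0.0], [0.961, -0.277, 0.0], [0.0, -0.0, -1.0]]
ft_force: [-0.6, -0.5, -1.5]
gripper_width: 0.0538
grip_force: 33.3
```

```bash
python3 -m pendant '[[[0.8,0,0,0.001,0,0,0],[0.8,0,0,0.0005,0,0,0],[0.8,0,0,0,0,0,0]]]'; python3 -m pendant '[[[0,0,0,0,0,0,0],[0,0,0,0,0,0,0],[0,0,0,0,0,0,0],[0,0,0,0,0,0,0],[0,0,0,0,0,0,0],[0,0,0,-0.02,0,0,0],[0,0,0,-0.04,0,0,0],[0,0,0,-0.05,0,0,0],[0,-0.048,0.014,0,0,0,0],[0,-0.048,0.014,0,0,0,0],[0,-0.048,0.014,0,0,0,0],[0,-0.048,0.014,0,0,0,0],[0,-0.048,0.014,0,0,0,0],[0,-0.048,0.014,0,0,0,0],[0,0,0,0,0,0,0]]]'; python3 - <<'E'
from h import *
c="top"; p,d=env.camera(c); W=cloud(c,d)
print(rect("ring_mid",c,W,.078),rect("camera_mid",c,W,.082),rect("driver_mid",c,W,.028),rect("supply",c,W,.045),rect("plate_mid",c,W,.032))
a=cv2.resize(p[165:225,140:220,::-1],(400,300),interpolation=cv2.INTER_CUBIC)
c="scene"; p,d=env.camera(c)
b=cv2.resize(p[135:195,310:390,::-1],(400,300),interpolation=cv2.INTER_CUBIC)
cv2.imwrite('pics/t8.png',cv2.convertScaleAbs(np.hstack([a,b]),alpha=1.5))
go(431.6,-2.9,100,99.4,10)
E
```

```text
time: 32.02
position: [0.5868, 0.2177, 0.0661]
eef_rot: [[0.277, 0.961, 0.0], [0.961, -0.277, -0.0], [0.0, 0.0, -1.0]]
ft_force: [-1.3, -1.0, 5.5]
gripper_width: 0.0533
grip_force: 33.9
time: 33.9
position: [0.5875, -0.0869, 0.177]
eef_rot: [[0.283, 0.959, 0.001], [0.959, -0.283, -0.001], [-0.001, 0.001, -1.0]]
ft_force: [0.4, 1.3, 0.2]
gripper_width: 0.0855
grip_force: 0.0
(0.71, 304, 'c', array([585. , 216.2]), 'size', array([52.9, 52.2]), 'long ax deg', 0.5, 'medz', 76.8) (0.62, 96, 'c', array([586.7, 219.6]), 'size', array([22. , 21.6]), 'long ax deg', 0.6, 'medz', 74.1) (0.87, 436, 'c', array([431.2,  -2.7]), 'size', array([58.4, 39.6]), 'long ax deg', 10.5, 'medz', 27.4) None (0.56, 577, 'c', array([587. , 218.7]), 'size', array([120.8,  51.4]), 'long ax deg', 74.1, 'medz', 31.2)
pos [587.8 -81.1 176.1] tot mm [  32.1 -171.7   76.1] per row [ 0.0032 -0.0172  0.0076] wz 1.128 tilt [0.0003 0.0003] q7 -0.45 f [-0.6  0.1 -1.2]
```

View pics/t8.png

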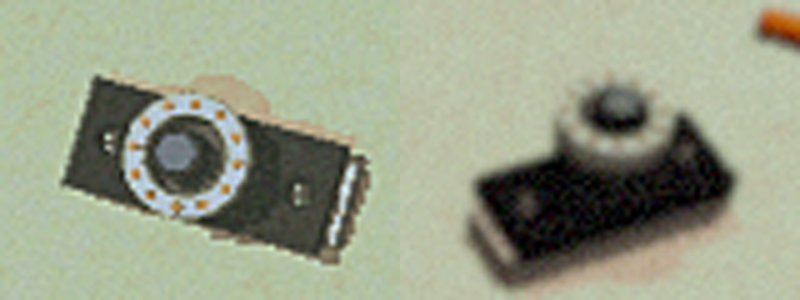

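The ring lies flat around the lens without touching it: ring centre at crop left (187,157), lens at (180,152), ring top at 77 mm. Next is the driver.

```bash
python3 -m pendant '[[[0,0.004,-0.0215,0,0,0,0],[0,0.004,-0.0215,0,0,0,0],[0,0.004,-0.0215,0,0,0,0],[0,0.004,-0.0215,0,0,0,0],[0,0.004,-0.0215,0,0,0,0],[0,0.004,-0.0215,0,0,0,0],[0,0.004,-0.0215,0,0,0,0],[0,0.004,-0.0215,0,0,0,0],[0,0,0,0,0,0,0.141],[0,0,0,0,0,0,0.141],[0,0,0,0,0,0,0.141],[0,0,0,0,0,0,0.141],[0,0,0,0,0,0,0.141],[0,0,0,0,0,0,0.141],[0,0,0,0,0,0,0.141],[0,0,0,0,0,0,0.141],[0,0,0,0.04,0,0,0],[0,0,0,0.04,0,0,0],[0,0,0,0,0,0,0]]]' >/dev/null; python3 -c "
from h import *
go(431.4,-2.8,3,99.8,10)"
```

```text
pos [429.6  -3.3  94.2] tot mm [ 2.2 -0.  91.2] per row [ 0.0002 -0.      0.0091] wz -0.0071 tilt [-0.0046  0.0006] q7 -1.72 f [0.  0.3 1.1]
```

```bash
python3 -m pendant '[[[0,0.002,0,0.03,0,0,-0.007],[0,0,0,0.03,0,0,0],[0,0,0,0.02,0,0,0],[0,0,0,0.01,0,0,0],[0,0,0,0,0,0,0],[0.9,0,0,0,0,0,0],[0.9,0,0,0,0,0,0],[0.9,0,0,0,0,0,0],[0.9,0,0,0,0,0,0],[0.9,0,0,0,0,0,0],[0.9,0,0,0,0,0,0],[0.9,0,0,0,0,0,0]]]' 35; python3 -c "
from h import *
go(585.3,-12.2,63,89.5,8)"; python3 -m pendant '[[[0.9,0,0,-0.02,0,0,0],[0.9,0,0,-0.04,0,0,0],[0.9,0,0,0,0,0,0]]]' 45;  python3 -c "
from h import *
go(585.3,-12.2,63,89.5,8)"
```

```text
time: 38.12
position: [0.4336, -0.0037, 0.0065]
eef_rot: [[0.986, 0.168, 0.001], [0.168, -0.986, -0.0], [0.001, 0.0, -1.0]]
ft_force: [-2.1, 0.1, 12.2]
gripper_width: 0.0395
grip_force: 33.9
pos [433.6  -3.7   6.5] tot mm [148.1  33.9 -56.4] per row [ 0.0185  0.0042 -0.007 ] wz 0.1777 tilt [ 0.0009 -0.0002] q7 -1.87 f [-2.1  0.1 12.2]
time: 38.5
position: [0.4348, -0.0037, 0.0681]
eef_rot: [[0.986, 0.168, 0.004], [0.168, -0.986, -0.0], [0.004, 0.001, -1.0]]
ft_force: [1.3, -0.1, -1.6]
gripper_width: 0.039
grip_force: 48.2
pos [434.8  -3.7  68.1] tot mm [147.   33.6   5.7] per row [0.0184 0.0042 0.0007] wz 0.1775 tilt [ 0.0043 -0.0003] q7 -1.77 f [ 1.3 -0.1 -1.6]
```

```bash
python3 -m pendant '[[[0.9,0.0249,0.0056,0,0,0,0],[0.9,0.0249,0.0056,0,0,0,0],[0.9,0.0249,0.0056,0,0,0,0],[0.9,0.0249,0.0056,0,0,0,0],[0.9,0.0249,0.0056,0,0,0,0],[0.9,0.0249,0.0056,0,0,0,0],[0.9,0,0,0,0,0,0.089],[0.9,0,0,0,0,0,0.0885],[0.9,0,0,0,0,0,0],[0.9,0,0,0,0,0,0]]]' >/dev/null;  python3 -c "
from h import *
go(587.3,-12.2,6.5,89.5,8)"
```

```text
pos [585.9 -11.6  65.4] tot mm [ 1.4  0.6 58.9] per row [0.0002 0.0001 0.0074] wz 0.0026 tilt [-0.0005 -0.0001] q7 -1.89 f [ 0.7 -0.1 -1. ]
```

```bash
python3 -m pendant '[[[0.9,0.001,0.0006,0.03,0,0,0.0026],[0.9,0,0,0.02,0,0,0],[0.9,0,0,0.005,0,0,0],[0.9,0,0,0.001,0,0,0],[0.9,0,0,0,0,0,0]]]'; python3 -m pendant '[[[0.9,0,0,0.001,0,0,0],[0.9,0,0,0.001,0,0,0],[0.9,0,0,0,0,0,0]]]'
```

```text
time: 40.38
position: [0.5876, -0.0121, 0.0105]
eef_rot: [[1.0, -0.011, 0.001], [-0.011, -1.0, 0.0], [0.001, -0.0, -1.0]]
ft_force: [0.2, -0.7, -2.6]
gripper_width: 0.0389
grip_force: 48.2
time: 40.75
position: [0.5872, -0.0122, 0.0079]
eef_rot: [[1.0, -0.011, 0.0], [-0.011, -1.0, 0.0], [0.0, -0.0, -1.0]]
ft_force: [0.3, 0.4, -2.1]
gripper_width: 0.0391
grip_force: 48.2
```

Lower the last of it, release, and retreat toward the robot so the top view is clear.

```bash
python3 -m pendant '[[[0.9,0,0,0.001,0,0,0],[0.9,0,0,0.0008,0,0,0],[0.9,0,0,0,0,0,0]]]'; python3 -m pendant '[[[0,0,0,0,0,0,0],[0,0,0,0,0,0,0],[0,0,0,0,0,0,0],[0,0,0,0,0,0,0],[0,0,0,0,0,0,0],[0,0,0,-0.03,0,0,0],[0,0,0,-0.04,0,0,0],[0,0,0,-0.05,0,0,0],[0,0,0,-0.05,0,0,0],[0,0,0.04,-0.02,0,0,0],[0,0,0.045,0,0,0,0],[0,0,0.045,0,0,0,0],[0,0,0.045,0,0,0,0],[0,0,0.045,0,0,0,0],[0,0,0.045,0,0,0,0],[0,0,0.045,0,0,0,0],[0,0,0.045,0,0,0,0],[0,0,0,0,0,0,0]]]'; python3 - <<'E'
from h import *
allm(cams=("top",))
p,d=env.camera("top"); cv2.imwrite('pics/t9.png',cv2.convertScaleAbs(p[:,:,::-1],alpha=1.4))
E
```

```text
time: 41.12
position: [0.5872, -0.0122, 0.0066]
eef_rot: [[1.0, -0.011, 0.0], [-0.011, -1.0, -0.0], [0.0, 0.0, -1.0]]
ft_force: [-4.8, -0.1, 10.1]
gripper_width: 0.0392
grip_force: 49.7
time: 43.38
position: [0.5818, -0.3714, 0.1954]
eef_rot: [[1.0, -0.016, -0.001], [-0.016, -1.0, -0.001], [-0.001, 0.001, -1.0]]
ft_force: [0.8, 0.6, -0.1]
gripper_width: 0.0852
grip_force: 0.0
top plate_mid [(0.73, array([596.3, 226.2]))] None
top camera_mid [(0.75, array([590.9, 226. ])), (0.32, array([ 583.7, -241. ]))] None
top ring_mid [(0.76, array([594. , 241.2]))] None
top driver_mid [(0.57, array([589.4, -10.4]))] (0.83, 440, 'c', array([584.3, -11. ]), 'size', array([60.3, 37. ]), 'long ax deg', -0.6, 'medz', 27.3)
top base [] (0.59, 57, 'c', array([574.4, 210.1]), 'size', array([116.4,  37.8]), 'long ax deg', 85.7, 'medz', 18.8)
top supply [(0.57, array([ 585. , -241.5]))] (0.9, 1855, 'c', array([ 583.5, -242.5]), 'size', array([110.3,  89.2]), 'long ax deg', 89.5, 'medz', 43.6)
top spool [(0.67, array([ 437.2, -145.4]))] (0.59, 198, 'c', array([ 423.8, -142.3]), 'size', array([34.3, 33.9]), 'long ax deg', 89.3, 'medz', 26.8)
top jar [(0.58, array([438.2, 150.5]))] (0.74, 155, 'c', array([436.8, 152.8]), 'size', array([29., 29.]), 'long ax deg', -89.9, 'medz', 40.0)
top pot [(0.73, array([723.9, 126.3]))] (0.54, 125, 'c', array([723.4, 126.9]), 'size', array([28.5, 27.8]), 'long ax deg', 0.0, 'medz', 28.9)
top block [(0.61, array([ 727.8, -132.2]))] (0.43, 122, 'c', array([ 717.5, -124.8]), 'size', array([29.8, 22.9]), 'long ax deg', -27.6, 'medz', 28.8)
```

View pics/t9.png

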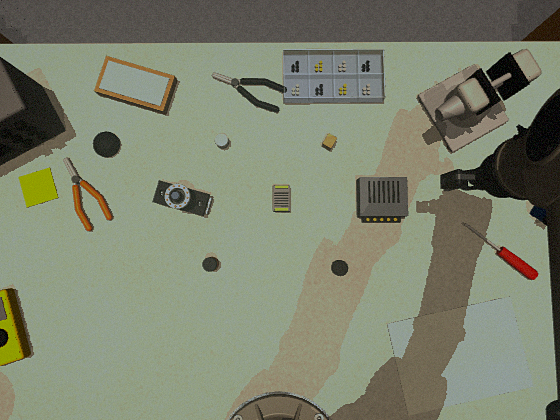

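The top view shows the stack on the base at (180,197) and the driver at (282,198), midway to the supply and within about 1.5 mm. The bystanders haven't moved and the gripper is empty and clear. Handing in.

```bash
python3 -c "
from plant import env
print(env.job_done())"
```

```text
the job is handed in; nothing more can be done
None
```

I handed the job in after about 43 s of robot time: plate flush on the pins, camera centred on it, ring flat and clear of the lens (about 3 mm off centre), driver about 1.5 mm from the midpoint and in line, bystanders unmoved, gripper clear; the hand-in returned no verdict.

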